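# Hang the profile gauge beside the tape on the sprung hook

### The job

Lift the plywood profile gauge out of its slotted block and hang it by its hole on the long steel hook, in front of the roll of tape that already hangs there. Holding the gauge, use it to slide the tape back along the hook until you feel the spring stop behind the tape push back, and press against it gently but definitely (about 8 N) for a moment; then ease off and let go, so that gauge and tape stay hanging close together behind the upturned tip of the hook. Do not push the tape with the gripper, do not press hard, and leave the other things on the bench alone.

Things in the scene. Friction and masses are not known exactly. Their poses are not given: they have to be found in the camera images.
- gauge_tab (a point): Centre of the gauge's grip tab. The gauge is a plywood board 14 mm thick (x), 56 wide (y), 148 tall (z, up): on top a tab 30 mm wide in y, from 18 mm above to 32 mm below this point; sloped shoulders, a 56x60 mm part with a round hole; then two legs. Grip the tab across its 30 mm, fingers closing along y, at this height: so the fingertips clear the tape.
- gauge: The same gauge: origin at the centre of its 27 mm round hole (mid-thickness), 62 mm below gauge_tab, 68 mm above its lower edge; axes as above. Both faces are alike, either may go to the tape. Mass 0.06 to 0.13 kg. Hanging on the hook, its origin is 8 to 9 mm below the rod's axis.
- slot_block: Fixed dark wooden block, 56 (x) x 85 (y) x 45 (z) mm, origin under its centre. Its slot runs along y, 16 mm wide, floor 8 mm up; the gauge stands upright in it, held up to 37 mm from its lower edge.
- hook_stand: Fixed wooden stand; origin on the bench under the hook. In its frame the hook is a straight level steel rod, 10 mm thick, along x at y = 0, z = 170 mm, from the free end (x = -80 mm) to the post (face at x = +105 mm, top at z = 200 mm). Base board 90 mm wide, 18 mm thick, under the whole hook.
- hook_lip (a point): Free end of the rod, on its axis; axes as the stand's. Here the hook turns up in a lip 10 mm thick (to 5 mm in front of this point) whose top is 13 mm above the rod's axis. The gauge's hole passes over lip and rod together when its centre is about 4 mm above the rod's axis and the rod runs along the gauge's x.
- tape_roll: Roll of masking tape hanging on the hook: 87 mm across, 24 mm thick, 45 mm hole, top 27 mm above the rod's axis. Origin at the centre of its front face (towards the lip); z along the roll's axis, towards the post. It slides on the rod with under about 2 N.
- tape_center (a point): Centre of the tape roll. Behind the roll, 2 to 30 mm off at the start, at a place not reported, is the spring stop: a 64 mm steel washer on a coil spring. It gives about 1.2 N per mm from zero, for 22 mm. 5 to 12 N is the press wanted, over 16 N too much. Let go under load, it throws tape and gauge forward: ease off first.
- small_bowl: Bystander: small wooden bowl, 99x95x68 mm, origin under its centre. Leave alone.
- cup: Bystander: turned egg cup, 48x48x57 mm, origin under its centre. Leave alone.
- stone: Bystander: whetstone in a wooden tray, 60x150x30 mm, origin under its centre. Leave alone.
- block: Bystander: sanding block, 56x100x28 mm, origin under its centre. Leave alone.
Not all that is in view belongs to the job. Leave any yellow look-alike of the tape_roll alone.

How it is judged:
By the outcome, as a careful person would: the job done as asked, in the order asked, and still so for the second after the job is handed in, with the robot touching nothing.
It also fails if it takes over 72 s, if anything falls off the work surface, if the arm or the gripper's body presses on something with over 40 N, if the wrist force passes 120 N, or if a joint passes its speed limit or range.

### The arm

A 6-joint arm with a two-finger parallel gripper is mounted at the origin on a cart in front of the work surface, level with it; the furniture and walls round the work are solid. World frame = base frame: x ahead of the robot, y to its left, z up, the work surface at z = 0. Lengths are in mm, angles in degrees, forces in N, time in s.
With the tool pointing down it reaches from about 300 to 850 mm from the base axis. Payload 4.2 kg.
Tool frame: the origin (TCP) lies at the centre of the arm's flange, where the gripper is bolted on; the fingertips stand 191 mm ahead of it and the grasp point (between the pads) lies 172 mm ahead of it; y points along the fingers, x is the direction in which the jaws open and shut, and the axes are right-handed (so a half turn about y gives the same grasp; the last joint's range is limited). The gripper opens to 91 mm and grips with 3 to 60 N. Pads are 32 mm wide; open, the fingers measure 118 mm over their backs; the gripper's body (76 mm by 178 mm) begins 60 mm behind the grasp point.
Start: joints at [-70.245, 18.312, 89.639, -0, 72.044, -1.146], TCP at [205.137, -537.161, 404.776] pointing down, gripper open.
Joint ranges: [-177.97, 177.97], [-48.28, 115.42], [12.27, 149.76], [-77.06, 257.06], [2.81, 150.46], [-146.56, 146.56]. Speed limits (degrees/s): [147.25, 147.25, 180, 180, 180, 180].

### API

Orientations are given as [roll, pitch, yaw] about the fixed x, y, z axes, in that order (R = Rz(yaw) Ry(pitch) Rx(roll)).
In Python, from workcell import env gives the robot as it stands.
- The arm moves only by the tool carry_out, never from a script. Its argument "increments" is a list of rows, each a list of 3 entries, a list of its own where there are three numbers: the turn, a rotation vector about the tool's x, y, z in rad, then the shift along the tool's x, y, z in mm, then the closure, from 0 (fully open) to 1 (shut). In form: [[[wx, wy, wz], [dx, dy, dz], claw], ...]. A call has 1 to 10 rows; each row is the pose to reach, as a shift and turn from the pose commanded when the call began, along the tool's axes at that moment; what a row does not reach only later rows make up. A row lasts 1/12 s, in which the tool goes at most 41.7 mm and 7.16 degrees, less where a joint would pass 70% of its speed; a pose out of reach is approached as far as the arm can. A call with a gripper value outside its range is refused whole. The fingers move at their own pace and stop on an object; "force" is the grip in N (left out, the last holds). Time passes only in rows, so rows that repeat a pose let the fingers close. It gives the time, the measured TCP pose, the force and the opening at its end, in the units of the state.
- env.state(): the state, without advancing time (a new reading comes with each control period).
- env.grab_frame(name): name is "side" or "top" or "wrist"; returns a dict with "frame" (480x640x3 uint8, blue, green, red), "z_map" (480x640 float32, mm along the optical axis (not along the pixel's ray), 0 where there is no reading), "camera_matrix" (3x3 intrinsics, pixels), "k1" (the pictures are not rectified: a ray, as slopes to the right and down, at radius r is drawn at 1 + k1 r^2 times it, then the intrinsics apply), "rvec" (rotation vector, rad) and "tvec" (3), from world to camera coordinates, as OpenCV has them; the wrist camera has in their place "hand_eye" (4x4, takes a point from camera to tool coordinates, whose origin is the TCP and whose axes are the tool frame's). Camera axes: x right, y down, z forward; pixel columns grow to the right and rows downward; lengths in mm; the calibration is good to about 2 mm. A picture is of the moment at which its call begins: read the wrist's pose just before it.
- env.job_done(): hands the job in, once; it reports no verdict.
The state is a dict: "time_s": time; "qpos": joint angles; "qvel": joint speeds; "effort": joint torques, N m; "ee_pos": TCP position; "ee_rot": TCP orientation; "force": force on the tool from outside, world axes, zero at the start; "torque": the same for the moment, N m; "gripper_width": finger opening in mm.
Only numpy, scipy, OpenCV 4.12 (cv2) and the standard library are available. Lean on these libraries where they do the work, as an engineer would, in place of code of your own. Each camera call takes 0.05 s, during which the arm holds its last target. There are 200 camera calls.

## Working session

There is one attempt and no reset: what is moved stays moved. The work goes in short steps, Python scripts to look and compute and a tool call to move; the robot and the scene stay as the last step left them, time stands still between calls to the robot, and variables do not carry over. Pictures are saved under pics/ and viewed, about 8 in all and at most 12, crops included, and the job is handed in when it is done.

Besides the shell and the picture viewer there is one more tool, called after "Request:" in YAML: its name, and indented under it one key for each argument. carry_out: Moves the arm, as the interface text tells. Its arguments: {"type":"object","properties":{"increments":{"type":"array","items":{"type":"array"}},"force":{"type":"number"}},"required":["increments"]}

```bash
mkdir -p pics; cat > h.py <<'E'
import numpy as np, cv2
from workcell import env
def grab(n):
    s=env.state(); f=env.grab_frame(n); f['st']=s; np.save(f'pics/{n}.npy',f,allow_pickle=True); return f
def load(n): return np.load(f'pics/{n}.npy',allow_pickle=True).item()
def Rrpy(a):
    from scipy.spatial.transform import Rotation as R
    return R.from_euler('xyz',a,degrees=True).as_matrix()
def cam(f):
    "world pose of camera: R (cam->world), origin"
    if 'hand_eye' in f:
        H=np.array(f['hand_eye']); R=Rrpy(f['st']['ee_rot']); return R@H[:3,:3], R@H[:3,3]+np.array(f['st']['ee_pos'])
    R=cv2.Rodrigues(np.array(f['rvec'],float))[0]; return R.T, -R.T@np.array(f['tvec'],float).ravel()
def slopes(f,uv):
    K=np.array(f['camera_matrix'],float); D=np.array([f['k1'],0,0,0,0.])
    return cv2.undistortPoints(np.array(uv,float).reshape(-1,1,2),K,D).reshape(-1,2)
def ray(f,uv):
    s=slopes(f,uv); R,o=cam(f); return o, np.c_[s,np.ones(len(s))]@R.T
def onplane(f,uv,val,ax=2):
    o,d=ray(f,uv); return o+d*((val-o[ax])/d[:,ax])[:,None]
def cloud(f):
    z=f['z_map']; v,u=np.mgrid[:480,:640]; o,d=ray(f,np.c_[u.ravel(),v.ravel()])
    P=(o+d*z.reshape(-1,1)).reshape(480,640,3); P[z==0]=np.nan; return P
def proj(f,p):
    R,o=cam(f); q=(np.atleast_2d(p)-o)@R
    return cv2.projectPoints(q,np.zeros(3),np.zeros(3),np.array(f['camera_matrix'],float),np.array([f['k1'],0,0,0,0.]))[0].reshape(-1,2)
E
python3 - <<'E'
from h import *
for n in ['side','top']:
    f=grab(n); cv2.imwrite(f'pics/{n}0.png',f['frame']); R,o=cam(f); print(n,o.round(),R[:,2].round(2))
print(env.state())
E
```

```text
side [ 171. 1281.  875.] [ 0.24 -0.84 -0.49]
top [ 364.   12. 1215.] [ 0.15 -0.01 -0.99]
{'time_s': 0.1, 'qpos': array([-7.02442980e+01,  1.83481812e+01,  8.96991192e+01, -2.57599911e-03,
        7.20444315e+01, -1.14782363e+00]), 'qvel': array([ 0.03943395, -0.08662283, -0.23136176,  0.03712234,  0.05074734,
       -0.09729892]), 'effort': array([ 5.21945421e-04, -4.13333559e+01, -2.32510507e+01,  7.28792860e-02,
        4.22622648e-02, -6.83211601e-05]), 'ee_pos': array([ 205.08480846, -537.02552061,  404.00408956]), 'ee_rot': array([-90.0006112 ,   0.09176256, -69.09567877]), 'force': array([ 0.6231703 , -0.16123658, -0.23112022]), 'torque': array([ 0.00997241, -0.00262738, -0.00452562]), 'gripper_width': 91.14299540462248}
```

View pics/side0.png

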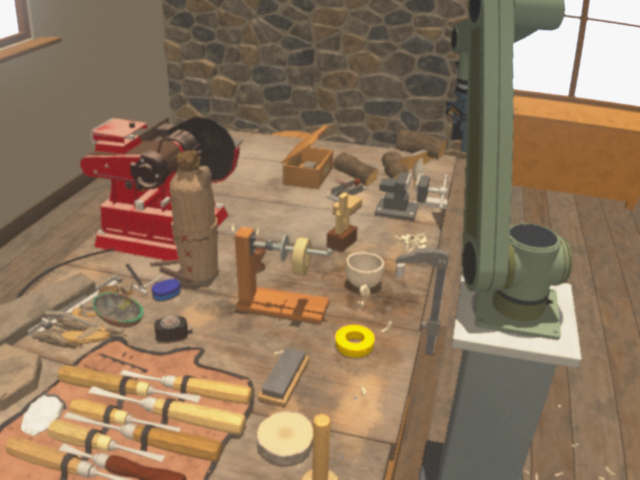

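View pics/top0.png

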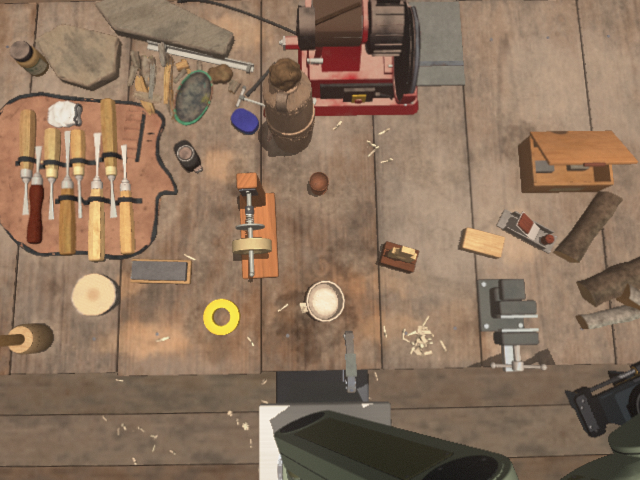

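Side view: the gauge stands in its dark block at about (343,222), and the stand's post is at (246,260) with the tape on its hook at (301,255). Top view: gauge and block at (400,255), hook rod at (251,200–280), tape at (252,246).

Possible confusions:
- **Tape:** roll on the hook at (252,246), against the bright yellow ring lying at (221,317), which is the look-alike. I choose the one on the hook.
- **Gauge:** plywood in the dark block at (400,255), against the sanding block at (483,243) and the plane at (525,230). I choose the one in the dark block.

```bash
python3 - <<'E'
from h import *
t=load('top'); s=load('side')
a=cv2.resize(t['frame'][165:290,225:430],None,fx=3.9,fy=3.9,interpolation=cv2.INTER_CUBIC)[:, :800]
cv2.imwrite('pics/c1.png',a[:,:800])
b=cv2.resize(s['frame'][185:330,225:425],None,fx=4,fy=4,interpolation=cv2.INTER_CUBIC)
cv2.imwrite('pics/c2.png',b)
P=cloud(t); Q=cloud(s)
np.set_printoptions(precision=1,suppress=True)
for nm,C,(u0,u1,v0,v1) in [('topgauge',P,(375,425,238,275)),('sidegauge',Q,(325,362,190,250))]:
    r=C[v0:v1,u0:u1].reshape(-1,3); r=r[~np.isnan(r[:,0])]
    for lo,hi in [(38,52),(60,110),(115,140),(140,165)]:
        m=r[(r[:,2]>lo)&(r[:,2]<hi)]
        if len(m)>5:
            c,sz,an=cv2.minAreaRect(m[:,:2].astype(np.float32)); print(nm,lo,hi,len(m),m.min(0),m.max(0),np.median(m,0),np.array(c),sz,an)
for nm,C,(u0,u1,v0,v1) in [('topstand',P,(225,285,165,285)),('sidestand',Q,(232,335,220,325))]:
    r=C[v0:v1,u0:u1].reshape(-1,3); r=r[~np.isnan(r[:,0])]
    for lo,hi in [(12,24),(100,150),(162,180),(183,195),(195,206)]:
        m=r[(r[:,2]>lo)&(r[:,2]<hi)]
        if len(m)>5:
            c,sz,an=cv2.minAreaRect(m[:,:2].astype(np.float32)); print(nm,lo,hi,len(m),m.min(0),m.max(0),np.median(m,0),np.array(c),sz,an)
E
```

```text
topgauge 38 52 476 [ 464.4 -237.4   38.3] [ 540.  -143.3   51.1] [ 490.3 -180.6   45.1] [ 501.2 -191.3] (85.00570678710938, 56.7523307800293) 72.51510620117188
topgauge 60 110 130 [ 486.7 -219.    60. ] [ 516.1 -163.1  109.8] [ 497.3 -185.3   94.7] [ 501.1 -191.2] (56.35394287109375, 15.184496879577637) 73.59819030761719
topgauge 115 140 31 [ 490.7 -203.1  115. ] [ 512.  -175.2  137.9] [ 495.4 -186.9  124.7] [ 497.1 -187.3] (32.2896614074707, 11.126483917236328) 48.75111770629883
topgauge 140 165 106 [ 491.3 -207.4  140.5] [ 511.2 -175.7  160.8] [ 500.5 -189.6  155.8] [ 501.1 -191.3] (30.540203094482422, 14.291510581970215) 73.47491455078125
sidegauge 38 52 247 [ 462.1 -237.8   38. ] [ 538.  -136.4   52. ] [ 491.2 -170.4   45. ] [ 499.3 -187.3] (102.3656005859375, 58.142860412597656) 71.4837875366211
sidegauge 60 110 226 [ 485.  -216.9   60.1] [ 516.1 -154.   109.8] [ 499.2 -175.7   85.6] [ 499.3 -187. ] (65.16571044921875, 20.39816665649414) 70.26238250732422
sidegauge 115 140 77 [ 489.5 -208.8  115.1] [ 511.6 -165.4  140. ] [ 496.9 -179.2  129.1] [ 499.  -187.6] (44.836036682128906
[... 1026 characters left out ...]
165.6  17.8] [638.8  11. ] (312.0418701171875, 443.1080322265625) 11.171595573425293
sidestand 100 150 542 [500.5 118.6 100.3] [669.5 204.8 150. ] [635.2 182.6 130.6] [583.6 173.3] (171.85958862304688, 82.75566101074219) 9.268869400024414
sidestand 162 180 620 [446.9 112.  162. ] [669.6 203.2 179.9] [555.2 165.7 172.7] [558.  170.3] (221.30784606933594, 87.98883819580078) 14.31991958618164
sidestand 183 195 267 [452.8 128.6 183.1] [667.5 194.5 195. ] [554.2 178.6 189.6] [559.9 160.3] (65.72970581054688, 214.02464294433594) 88.67766571044922
sidestand 195 206 253 [503.3 140.  195.1] [669.3 187.8 204.4] [640.2 164.9 198.9] [586.1 162.6] (165.4568328857422, 47.80280303955078) 1.1444592475891113
```

View pics/c1.png

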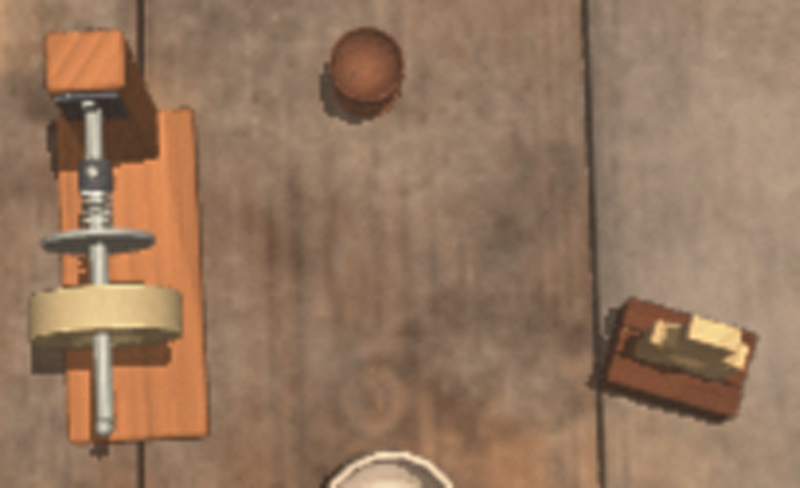

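View pics/c2.png

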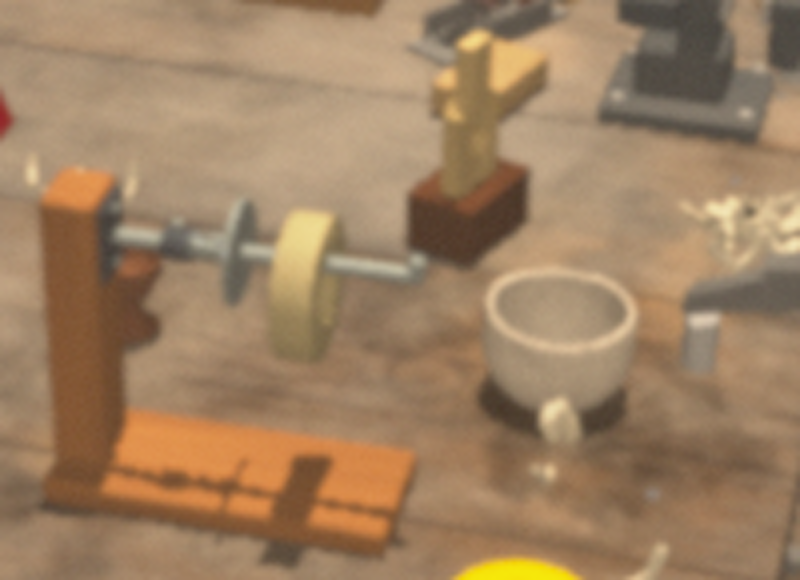

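The crops confirm both choices: the gauge is in the dark block, and the cream tape is on the rod between lip and washer. Next I measure the rod, tape and washer.

```bash
python3 - <<'E'
from h import *
np.set_printoptions(precision=1,suppress=True)
t=load('top'); s=load('side')
# rod in top image: per-row gray pixels, front part rows & rear part
g=t['frame'].astype(int); 
def rowmid(f,rows,u0,u1,trans=False):
    out=[]
    for r in rows:
        L=f['frame'][r,u0:u1].astype(int) if not trans else f['frame'][u0:u1,r].astype(int)
        m=(L.max(1)-L.min(1)<25)&(L.mean(1)>110)
        if m.sum()>=2:
            i=np.nonzero(m)[0]; out.append((u0+i.mean(),r) if not trans else (r,u0+i.mean()))
    return np.array(out)
a=rowmid(t,list(range(192,204))+list(range(230,236))+list(range(256,274)),243,258)
X=onplane(t,a,172); print('top rod',np.c_[a,X][::4])
p=np.polyfit(X[:,0],X[:,1],1); print('line y(450),y(600)',np.polyval(p,[450,465,600]),'yaw',np.degrees(np.arctan(p[0])), 'res',(X[:,1]-np.polyval(p,X[:,0])).std())
P=cloud(t);Q=cloud(s)
for nm,C,(u0,u1,v0,v1) in [('T',P,(225,285,165,285)),('S',Q,(232,335,220,325))]:
    r=C[v0:v1,u0:u1].reshape(-1,3); r=r[~np.isnan(r[:,0])]
    al=np.radians(2.); 
    rod=r[(abs(r[:,1]-np.polyval(p,r[:,0]))<12)&(r[:,2]>163)&(r[:,2]<190)]
    h,e=np.histogram(rod[:,0],bins=np.arange(440,680,6)); print(nm,'rod hist',list(zip(e.astype(int),h)))
    fr=rod[(rod[:,0]>470)&(rod[:,0]<495)]; print(' rod front mean',fr.mean(0),'zmax',np.percentile(fr[:,2],90)); lip=rod[rod[:,0]<468]; print(' lip',lip.min(0),lip.max(0))
    tp=r[(r[:,2]>186)&(r[:,2]<206)]; h,e=np.histogram(tp[:,0],bins=np.arange(440,680,4)); print(' top hist',list(zip(e.astype(int),h)))
    po=r[(r[:,2]>195)&(r[:,0]>610)]; print(' post',cv2.minAreaRect(po[:,:2].astype(np.float32)))
# bottle etc heights
for n,(u0,u1,v0,v1) in {'bottle':(255,320,55,155),'knob':(305,330,170,195),'cup':(300,345,278,325)}.items():
    r=P[v0:v1,u0:u1].reshape(-1,3); r=r[~np.isnan(r[:,0])&(r[:,2]>15)]; print(n,r.min(0),r.max(0))
E
```

```text
top rod [[248.3 194.  630.8 159.  172. ]
 [248.3 198.  621.7 159.  172. ]
 [248.3 202.  612.7 159.  172. ]
 [250.  235.  538.9 155.1 172. ]
 [251.  260.  484.  152.8 172. ]
 [251.  264.  475.3 152.8 172. ]
 [251.5 271.  460.1 151.7 172. ]]
line y(450),y(600) [151.6 152.3 157.9] yaw 2.3985860076582224 res 0.35153578945253366
T rod hist [(np.int64(440), np.int64(0)), (np.int64(446), np.int64(8)), (np.int64(452), np.int64(14)), (np.int64(458), np.int64(8)), (np.int64(464), np.int64(12)), (np.int64(470), np.int64(14)), (np.int64(476), np.int64(13)), (np.int64(482), np.int64(14)), (np.int64(488), np.int64(12)), (np.int64(494), np.int64(15)), (np.int64(500), np.int64(21)), (np.int64(506), np.int64(0)), (np.int64(512), np.int64(0)), (np.int64(518), np.int64(0)), (np.int64(524), np.int64(0)), (np.int64(530), np.int64(5)), (np.int64(536), np.int64(15)), (np.int64(542), np.int64(14)), (np.int64(548), np.int64(15)), (np.int64(554), np.int64(26)), (np.int64(560), np.int64(4)), (np.int64(566), np.int64(15)), (np.int64(572), np.int64(16)), (np.int64(578), np.int64(20)), (np.int64(584), np.int64(26
[... 5093 characters left out ...]
p.int64(616), np.int64(0)), (np.int64(620), np.int64(0)), (np.int64(624), np.int64(3)), (np.int64(628), np.int64(16)), (np.int64(632), np.int64(32)), (np.int64(636), np.int64(29)), (np.int64(640), np.int64(27)), (np.int64(644), np.int64(24)), (np.int64(648), np.int64(21)), (np.int64(652), np.int64(23)), (np.int64(656), np.int64(21)), (np.int64(660), np.int64(26)), (np.int64(664), np.int64(22)), (np.int64(668), np.int64(3)), (np.int64(672), np.int64(0))]
 post ((649.8414916992188, 163.83700561523438), (37.68128967285156, 47.89111328125), 1.529516577720642)
bottle [774.6  -3.6  15.1] [1046.   164.5  349.7]
knob [666.4 -21.1  28.7] [712.8  26.   61.6]
cup [348.8 -52.8  15. ] [446.8  53.5  72.4]
```

Request:
carry_out:
  increments:
    - [[0,0.1,0],[-30,0,55],0]
    - [[0,0.2,0],[-55,0,101],0]
    - [[0,0.3,0],[-76,0,140],0]
    - [[0,0.4,0],[-96,0,176],0]
    - [[0,0.5,0],[-116,0,213],0]
    - [[0,0.6,0],[-136,0,250],0]
    - [[0,0.653,0],[-156,0,287],0]
    - [[0,0.653,0],[-176,0,324],0]
    - [[0,0.653,0],[-196,0,360],0]
    - [[0,0.653,0],[-217,0,400],0]
  force: 20

```text
time_s: 0.93
ee_pos: [477.0, -218.8, 404.5]
ee_rot: [-90.0, -0.0, -106.5]
force: [0.1, -0.7, -0.3]
gripper_width: 91.0
```

```bash
cat >> h.py <<'E'
def delta(pos,yaw,n=None):
    "shift and turn in tool axes from the current pose (measured) to world pose"
    s=env.state(); from scipy.spatial.transform import Rotation as R
    R0=Rrpy(s['ee_rot']); R1=Rrpy([-90,0,yaw])
    print('at',np.round(s['ee_pos'],1),np.round(s['ee_rot'],2),'t',round(s['time_s'],2),'F',np.round(s['force'],1),'w',round(s['gripper_width'],1))
    print('turn',R.from_matrix(R0.T@R1).as_rotvec().round(4),'shift',(R0.T@(np.array(pos)-s['ee_pos'])).round(1))
E
python3 - <<'E'
from h import *
delta([501,-191,404],-106.5)
f=grab('wrist'); cv2.imwrite('pics/w1.png',f['frame']); print(f['hand_eye'])
E
```

```text
at [ 477.  -218.8  404.5] [ -90.03   -0.   -106.51] t 0.93 F [ 0.1 -0.7 -0.3] w 91.0
turn [ 0.0005 -0.0002  0.0001] shift [-33.5   0.5  15.1]
[[ 9.99998807e-01  4.66537153e-04  1.47265137e-03 -8.18244769e-01]
 [-1.29580599e-03 -2.65646579e-01  9.64069612e-01  2.07914092e+01]
 [ 8.40979092e-04 -9.64070369e-01 -2.65645658e-01  7.58871277e+01]
 [ 0.00000000e+00  0.00000000e+00  0.00000000e+00  1.00000000e+00]]
```

View pics/w1.png

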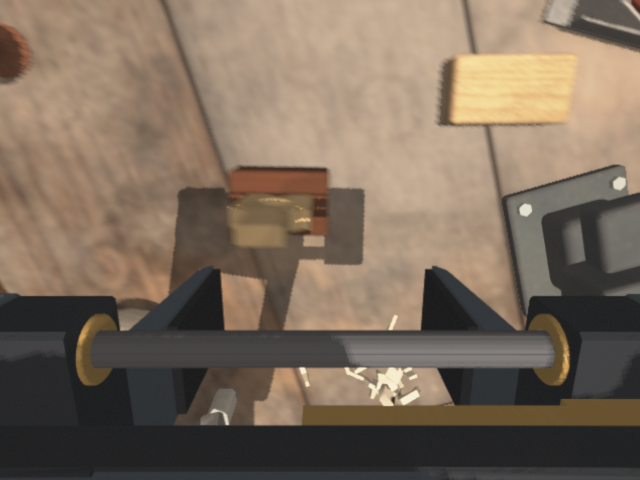

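The wrist view shows the block at (280,200) and the gauge's tab top at (260,232), aligned with the jaws. I measure it from here.

```bash
python3 - <<'E'
from h import *
np.set_printoptions(precision=1,suppress=True)
f=load('wrist'); C=cloud(f)[160:275,200:350].reshape(-1,3); C=C[~np.isnan(C[:,0])]
for lo,hi in [(40,50),(90,106),(148,165)]:
    m=C[(C[:,2]>lo)&(C[:,2]<hi)]; print(lo,len(m),np.median(m[:,2]),cv2.minAreaRect(m[:,:2].astype(np.float32)))
delta([501,-191,330],-106.5)
E
```

```text
40 3354 44.08481107872214 ((502.306396484375, -189.81407165527344), (85.01640319824219, 55.797096252441406), 72.6954116821289)
90 563 102.9932925396227 ((502.5271301269531, -189.79869079589844), (56.110313415527344, 14.739130020141602), 72.54916381835938)
148 1256 155.0339042542115 ((502.56768798828125, -189.75697326660156), (30.184999465942383, 14.113155364990234), 73.0371322631836)
at [ 481.1 -214.3  404.4] [ -89.8    0.3 -106.2] t 0.98 F [ 3.7  3.7 -0. ] w 91.2
turn [-0.  0. -0.] shift [-27.4  74.6  12.4]
```

Request:
carry_out:
  increments:
    - [[0,0,0],[0,0,0],0]
    - [[0,0,0],[0,0,0],0]
    - [[0,0,0],[0,0,0],0]

```text
time_s: 1.23
ee_pos: [475.6, -221.4, 404.4]
ee_rot: [-90.1, -0.0, -106.6]
force: [0.3, 0.5, -0.2]
gripper_width: 91.6
```

```bash
python3 - <<'E'
from h import *
np.set_printoptions(precision=1,suppress=True)
f=grab('wrist'); C=cloud(f)[120:300,180:460].reshape(-1,3); C=C[~np.isnan(C[:,0])]
C=C[(abs(C[:,0]-501)<60)&(abs(C[:,1]+190)<60)]
for lo,hi in [(40,50),(90,106),(148,165)]:
    m=C[(C[:,2]>lo)&(C[:,2]<hi)]; print(lo,len(m),np.median(m[:,2]),cv2.minAreaRect(m[:,:2].astype(np.float32)))
delta([501,-191,330],-106.8)
E
```

```text
40 3374 44.095131794651735 ((502.39556884765625, -189.89859008789062), (84.83450317382812, 55.4628791809082), 72.68433380126953)
90 551 103.31699012507124 ((502.4773864746094, -189.81668090820312), (56.125030517578125, 14.574281692504883), 72.67334747314453)
148 1263 155.00571847749092 ((502.50640869140625, -189.7473907470703), (30.11199188232422, 14.03253173828125), 72.57231903076172)
at [ 475.5 -221.7  404.6] [ -90.    -0.  -106.6] t 1.28 F [-0.2  0.3  0.2] w 91.2
turn [0. 0. 0.] shift [-36.7  74.6  15.7]
```

Request:
carry_out:
  increments:
    - [[0,0.012,0],[-20,0,8],0]
    - [[0,0.012,0],[-37.8,0,16.4],0]
    - [[0,0.012,0],[-37.8,15,16.4],0]
    - [[0,0.012,0],[-37.8,40,16.4],0]
    - [[0,0.012,0],[-37.8,65,16.4],0]
    - [[0,0.012,0],[-37.8,82,16.4],0]
    - [[0,0.012,0],[-37.8,92,16.4],0]
    - [[0,0.012,0],[-37.8,94.5,16.4],0]
    - [[0,0.012,0],[-37.8,94.5,16.4],0]
    - [[0,0.012,0],[-37.8,94.5,16.4],0]

```text
time_s: 2.12
ee_pos: [502.9, -189.9, 311.2]
ee_rot: [-89.9, -0.0, -107.3]
force: [-0.1, -0.5, 0.5]
gripper_width: 91.3
```

Request:
carry_out:
  increments:
    - [[0,0,0],[0,0,0],0.7]
    - [[0,0,0],[0,0,0],0.7]
    - [[0,0,0],[0,0,0],0.7]
    - [[0,0,0],[0,0,0],0.7]
    - [[0,0,0],[0,0,0],0.8]
    - [[0,0,0],[0,0,0],0.8]
    - [[0,0,0],[0,0,0],0.8]
    - [[0,0,0],[0,0,0],0.8]
    - [[0,0,0],[0,0,0],0.8]
    - [[0,0,0],[0,0,0],0.8]
  force: 25

```text
time_s: 2.95
ee_pos: [502.7, -189.2, 310.2]
ee_rot: [-90.0, -0.0, -107.2]
force: [0.2, -0.8, -1.7]
gripper_width: 29.4
```

Request:
carry_out:
  increments:
    - [[0,0,0],[0,-4,0],0.8]
    - [[0,0,0],[0,-12,0],0.8]
    - [[0,0,0],[0,-25,0],0.8]
    - [[0,0,0],[0,-42,0],0.8]
    - [[0,0,0],[0,-60,0],0.8]
    - [[0,0,0],[0,-78,0],0.8]
    - [[0,0,0],[0,-94,0],0.8]
    - [[0,0,0],[0,-102,0],0.8]
    - [[0,0,0],[0,-104,0],0.8]
    - [[0,0,0],[0,-104,0],0.8]

```text
time_s: 3.78
ee_pos: [502.6, -189.1, 414.7]
ee_rot: [-89.9, -0.0, -107.2]
force: [0.3, 0.8, -1.2]
gripper_width: 29.8
```

```bash
python3 - <<'E'
from h import *
delta([405,149,414],-87.5)
E
```

```text
at [ 502.6 -189.1  414.7] [-8.995e+01 -1.000e-02 -1.072e+02] t 3.78 F [ 0.3  0.8 -1.2] w 29.8
turn [-9.000e-04 -3.438e-01  3.000e-04] shift [-294.2    0.5 -193.2]
```

Request:
carry_out:
  increments:
    - [[0,-0.02,0],[-8,0,-8],0.8]
    - [[0,-0.06,0],[-24,0,-24],0.8]
    - [[0,-0.1,0],[-45,0,-45],0.8]
    - [[0,-0.15,0],[-68,0,-65],0.8]
    - [[0,-0.2,0],[-92,0,-82],0.8]
    - [[0,-0.25,0],[-117,0,-99],0.8]
    - [[0,-0.3,0],[-142,0,-116],0.8]
    - [[0,-0.344,0],[-167,0,-132],0.8]
    - [[0,-0.344,0],[-190,0,-147],0.8]
    - [[0,-0.344,0],[-210,0,-160],0.8]

```text
time_s: 4.62
ee_pos: [410.2, 60.5, 413.1]
ee_rot: [-90.2, 0.0, -87.4]
force: [-0.5, 0.4, -2.0]
gripper_width: 29.9
```

```bash
python3 - <<'E'
from h import *
delta([405,149,414],-87.5)
E
```

```text
at [410.2  60.5 413.1] [-9.016e+01  2.000e-02 -8.740e+01] t 4.62 F [-0.5  0.4 -2. ] w 29.9
turn [ 0.0029  0.0017 -0.0004] shift [-88.6  -0.8  -1.2]
```

Request:
carry_out:
  increments:
    - [[0,0,0],[-17,0,-2],0.8]
    - [[0,0,0],[-34,0,-3],0.8]
    - [[0,0,0],[-50,0,-3],0.8]
    - [[0,0,0],[-65,0,-3],0.8]
    - [[0,0,0],[-77,0,-3],0.8]
    - [[0,0,0],[-86,0,-3],0.8]
    - [[0,0,0],[-90,0,-3],0.8]
    - [[0,0,0],[-90,0,-3],0.8]
    - [[0,0,0],[-90,0,-3],0.8]
    - [[0,0,0],[-90,0,-3],0.8]

```text
time_s: 5.45
ee_pos: [404.9, 148.1, 414.0]
ee_rot: [-90.0, -0.0, -87.5]
force: [0.8, 0.0, -1.6]
gripper_width: 29.9
```

```bash
python3 - <<'E'
from h import *
delta([405,149,414],-87.5)
f=grab('wrist'); s=grab('side'); 
b=cv2.resize(s['frame'][190:330,225:400],None,fx=4.5,fy=4.1,interpolation=cv2.INTER_CUBIC)[:574]
w=cv2.resize(f['frame'],(400,300)); cv2.imwrite('pics/w2.png',f['frame']); cv2.imwrite('pics/s2.png',b)
E
```

```text
at [404.9 148.1 414. ] [-9.003e+01 -3.000e-02 -8.751e+01] t 5.45 F [ 0.8  0.  -1.6] w 29.9
turn [ 0.0004 -0.0002  0.0005] shift [-0.9  0.   0.2]
```

View pics/w2.png

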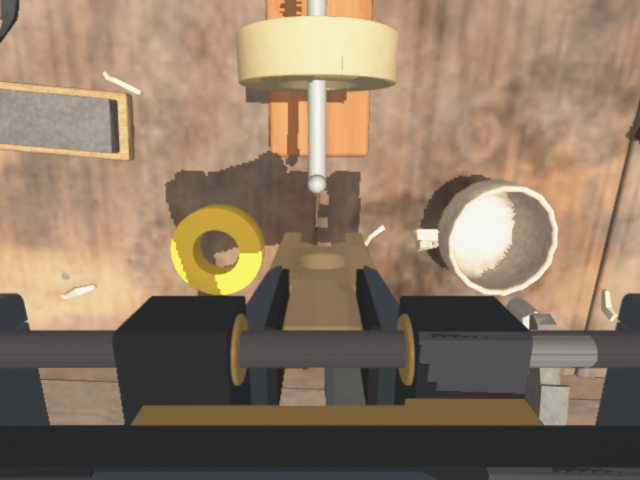

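View pics/s2.png

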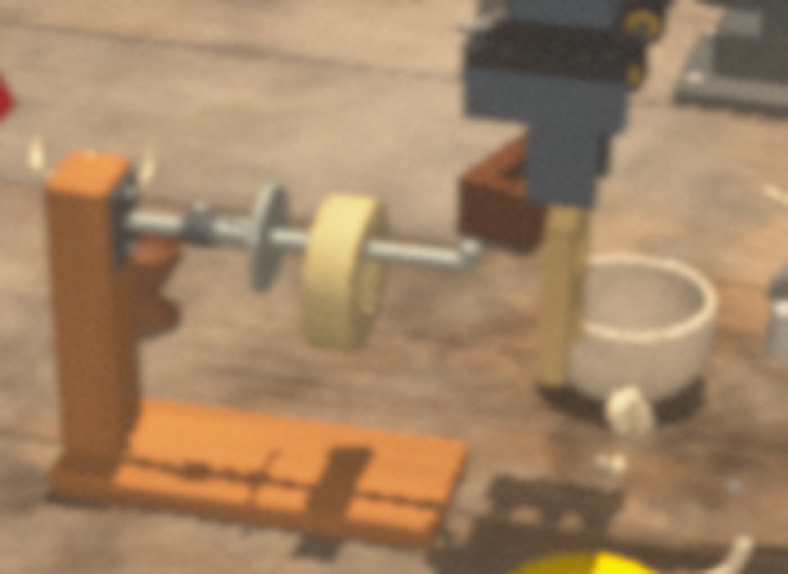

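The wrist view shows the rod at (317,80–184) and the gauge held in front of it with its hole at (323,262). The side crop shows the gauge upright ahead of the lip. I measure lip and rod against the gauge in tool axes.

```bash
python3 - <<'E'
from h import *
np.set_printoptions(precision=1,suppress=True)
f=load('wrist'); C=cloud(f); R=Rrpy(f['st']['ee_rot']); T=(C-np.array(f['st']['ee_pos']))@R  # tool coords
# rod rows
L=[]
for r in list(range(92,178,4)):
    z=T[r,295:340]; m=(C[r,295:340,2]>160)
    if m.sum()>3: L.append([r,z[m,0].mean(),z[m,0].min(),z[m,0].max(),z[m,1].min(),z[m,2].mean()])
L=np.array(L); print('rod: row,xmean,xmin,xmax,ymin(top),z'); print(L[::4]); 
p=np.polyfit(L[:,5],L[:,1],1); print('slope deg',np.degrees(np.arctan(p[0])),'x at z=0:',np.polyval(p,0),'rod top world z',f['st']['ee_pos'][2]-np.median(L[:,4]))
l=T[174:196,300:335].reshape(-1,3); l=l[(l[:,1]<255)]; print('lip',l.min(0),l.max(0))
# gauge front part rows 236-290
G=T[225:300,270:385].reshape(-1,3); G=G[(G[:,1]>200)&(G[:,1]<320)&(abs(G[:,2])<16)]; print('gauge',len(G),G.min(0),G.max(0))
for lo in range(205,320,10):
    m=G[(G[:,1]>lo)&(G[:,1]<lo+10)]
    if len(m)>5: print(lo,len(m),'x',m[:,0].min(),m[:,0].max(),'z',np.percentile(m[:,2],[5,50,95]))
# hole center by ray to face plane
o,d=ray(f,[[323,262],[317,184]]); print('tape front', np.nanmin(T[40:88,245:390,2][C[40:88,245:390,2]>150]))
# side: gauge bottom
s=load('side'); Q=cloud(s)[190:330,325:380].reshape(-1,3); m=Q[(abs(Q[:,0]-405)<12)&(abs(Q[:,1]-148)<40)&(Q[:,2]>60)]; print('side gauge',len(m),m.min(0),m.max(0),np.median(m,0))
lo=m[m[:,2]<150]; print(np.percentile(lo,[2,98],axis=0))
E
```

```text
rod: row,xmean,xmin,xmax,ymin(top),z
[[ 92.   -2.9  -7.5   1.8 238.6  95.8]
 [108.   -2.9  -7.6   1.8 238.8  88.1]
 [124.   -2.9  -7.7   1.8 238.9  80.1]
 [140.   -2.9  -7.8   1.9 238.6  72. ]
 [156.   -2.9  -7.8   1.9 238.6  63.7]
 [172.   -3.1  -7.9   1.9 238.7  55.3]]
slope deg 0.15009291732766025 x at z=0: -3.126580039593758 rod top world z 175.2452246613147
lip [ -8.  230.4  44.6] [  1.9 244.7  54.4]
gauge 3746 [-27.8 200.   -3. ] [ 28.4 301.6   7.7]
205 458 x -17.076215154555726 17.109570794803595 z [6.5 6.9 7.3]
215 401 x -27.75942538472116 28.229370381213332 z [6.5 6.9 7.2]
225 320 x -27.68527962963704 28.227577831051576 z [6.5 6.9 7.3]
235 467 x -27.71332058109271 28.16004146713798 z [1.5 6.7 7.2]
245 848 x -27.676829796480828 28.123179523117074 z [-1.3  6.5  7.1]
255 386 x -27.55338043511813 28.39324414182701 z [6.5 6.8 7.1]
265 253 x -26.9720695900781 28.123662590101635 z [6.5 6.8 7.1]
275 145 x -26.73074671368348 27.628441985929822 z [6.2 6.8 7.1]
285 140 x -26.784699870883415 28.125676276161983 z [5.4 6.7 7. ]
295 81 x -27.05515077983881 27.45880889282674 z [1.6 6.7 7. ]
tape front 98.01551907480297
side gauge 605 [393.2 116.4 113.1] [417.  182.2 276.1] [400.5 174.5 197.8]
[[394.6 125.1 113.5]
 [408.4 180.6 149.1]]
```

Request:
carry_out:
  increments:
    - [[0,0,0],[-2,3,0],0.8]
    - [[0,0,0],[-3.2,5.5,2],0.8]
    - [[0,0,0],[-3.2,5.5,6],0.8]
    - [[0,0,0],[-3.2,5.5,11],0.8]
    - [[0,0,0],[-3.2,5.5,17],0.8]
    - [[0,0,0],[-3.2,5.5,23],0.8]
    - [[0,0,0],[-3.2,5.5,29],0.8]
    - [[0,0,0],[-3.2,5.5,34],0.8]
    - [[0,0,0],[-3.2,5.5,38],0.8]
    - [[0,0,0],[-3.2,5.5,40],0.8]

```text
time_s: 6.38
ee_pos: [445.6, 153.5, 408.7]
ee_rot: [-90.0, -0.0, -87.5]
force: [-0.8, -0.7, -0.1]
gripper_width: 30.2
```

Request:
carry_out:
  increments:
    - [[0,0,0],[0,0,1],0.8]
    - [[0,0,0],[0,0,4],0.8]
    - [[0,0,0],[0,0,8],0.8]
    - [[0,0,0],[0,0,12],0.8]

```text
time_s: 6.72
ee_pos: [457.0, 154.0, 408.8]
ee_rot: [-90.0, -0.0, -87.5]
force: [-0.4, -0.1, -1.0]
gripper_width: 29.9
```

Request:
carry_out:
  increments:
    - [[0,0,0],[0,0,4],0.8]
    - [[0,0,0],[0,0,8],0.8]
    - [[0,0,0],[0,0,12],0.8]
    - [[0,0,0],[0,0,16],0.8]
    - [[0,0,0],[0,0,20],0.8]
    - [[0,0,0],[0,0,23],0.8]
    - [[0,0,0],[0,0,24],0.8]
    - [[0,0,0],[0,0,24],0.8]

```text
time_s: 7.38
ee_pos: [481.1, 155.1, 408.6]
ee_rot: [-90.0, -0.0, -87.5]
force: [0.1, -0.8, -0.6]
gripper_width: 29.8
```

```bash
python3 - <<'E'
from h import *
np.set_printoptions(precision=1,suppress=True)
delta([0,0,0],-87.5)
s=grab('side'); f=grab('wrist')
a=cv2.resize(s['frame'][205:290,245:345],None,fx=4,fy=4,interpolation=cv2.INTER_CUBIC); b=cv2.resize(f['frame'][100:340,220:420],None,fx=1.417,fy=1.417)[:340]
cv2.imwrite('pics/m3.png',np.hstack([a,b]))
C=cloud(f); T=(C-np.array(f['st']['ee_pos']))@Rrpy(f['st']['ee_rot'])
r=T[60:330,200:440].reshape(-1,3); h=r[(r[:,1]>214)&(r[:,1]<222)&(abs(r[:,0])<35)]; print('things at tape-top level', np.histogram(h[:,2],bins=np.arange(-10,120,4)))
E
```

```text
at [481.1 155.1 408.6] [-90.   -0.  -87.5] t 7.38 F [ 0.1 -0.8 -0.6] w 29.8
turn [0. 0. 0.] shift [ 133.9  408.7 -487.3]
things at tape-top level (array([  0,   0,   0,   0, 337,   0,   0,   0,  87, 506, 531, 540, 538,
       552, 635,   0,   0,   0,   0,   0,   0, 133, 110,   0,   0,   0,
         0,   0,   0,   0,   0,   0]), array([-10,  -6,  -2,   2,   6,  10,  14,  18,  22,  26,  30,  34,  38,
        42,  46,  50,  54,  58,  62,  66,  70,  74,  78,  82,  86,  90,
        94,  98, 102, 106, 110, 114, 118]))
```

View pics/m3.png

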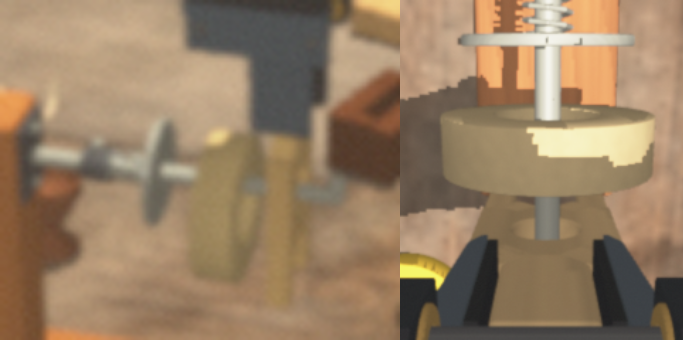

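Side and wrist views agree: the rod runs through the hole, and the gauge is behind the lip with about 18 mm to the tape and 26 mm from tape to washer. I lower it and then advance.

Request:
carry_out:
  increments:
    - [[0,0,0],[0,2,0],0.8]
    - [[0,0,0],[0,5,0],0.8]
    - [[0,0,0],[0,8,0],0.8]
    - [[0,0,0],[0,10.5,0],0.8]
    - [[0,0,0],[0,11.5,0],0.8]
    - [[0,0,0],[0,11.5,0],0.8]
    - [[0,0,0],[0,11.5,0],0.8]

```text
time_s: 8.07
ee_pos: [480.8, 155.1, 397.1]
ee_rot: [-90.0, -0.0, -87.5]
force: [-0.4, 0.5, -1.1]
gripper_width: 29.8
```

Request:
carry_out:
  increments:
    - [[0,0,0],[0,0,2],0.8]
    - [[0,0,0],[0,0,5],0.8]
    - [[0,0,0],[0,0,8],0.8]
    - [[0,0,0],[0,0,11],0.8]
    - [[0,0,0],[0,0,13],0.8]
    - [[0,0,0],[0,0,15],0.8]
    - [[0,0,0],[0,0,17],0.8]
    - [[0,0,0],[0,0,19],0.8]
    - [[0,0,0],[0,0,21],0.8]
    - [[0,0,0],[0,0,23],0.8]

```text
time_s: 8.9
ee_pos: [503.9, 156.1, 397.2]
ee_rot: [-90.0, -0.0, -87.5]
force: [-0.1, 0.4, -0.7]
gripper_width: 30.0
```

Request:
carry_out:
  increments:
    - [[0,0,0],[0,0,2],0.8]
    - [[0,0,0],[0,0,4],0.8]
    - [[0,0,0],[0,0,6],0.8]
    - [[0,0,0],[0,0,8],0.8]
    - [[0,0,0],[0,0,10],0.8]
    - [[0,0,0],[0,0,12],0.8]
    - [[0,0,0],[0,0,12],0.8]

```text
time_s: 9.48
ee_pos: [516.2, 156.6, 397.2]
ee_rot: [-90.0, -0.0, -87.5]
force: [-0.5, 1.0, -0.7]
gripper_width: 30.2
```

Request:
carry_out:
  increments:
    - [[0,0,0],[0,0,1.5],0.8]
    - [[0,0,0],[0,0,3],0.8]
    - [[0,0,0],[0,0,4.5],0.8]
    - [[0,0,0],[0,0,6],0.8]
    - [[0,0,0],[0,0,6],0.8]

```text
time_s: 9.9
ee_pos: [522.1, 156.9, 397.2]
ee_rot: [-90.0, -0.0, -87.5]
force: [-0.2, 0.4, -0.8]
gripper_width: 29.2
```

Request:
carry_out:
  increments:
    - [[0,0,0],[0,0,1],0.8]
    - [[0,0,0],[0,0,2],0.8]
    - [[0,0,0],[0,0,3],0.8]
    - [[0,0,0],[0,0,3],0.8]

```text
time_s: 10.23
ee_pos: [524.9, 157.0, 397.2]
ee_rot: [-90.0, -0.0, -87.5]
force: [0.5, 0.2, -1.1]
gripper_width: 29.4
```

Request:
carry_out:
  increments:
    - [[0,0,0],[0,0,1],0.8]
    - [[0,0,0],[0,0,2],0.8]
    - [[0,0,0],[0,0,2],0.8]

```text
time_s: 10.48
ee_pos: [526.7, 157.1, 397.2]
ee_rot: [-90.0, -0.0, -87.5]
force: [-1.9, -0.3, 0.3]
gripper_width: 29.9
```

Request:
carry_out:
  increments:
    - [[0,0,0],[0,0,1],0.8]
    - [[0,0,0],[0,0,2],0.8]
    - [[0,0,0],[0,0,2],0.8]
    - [[0,0,0],[0,0,2],0.8]

```text
time_s: 10.82
ee_pos: [528.4, 157.2, 397.2]
ee_rot: [-90.1, -0.0, -87.5]
force: [-4.5, -0.4, 1.7]
gripper_width: 29.9
```

Request:
carry_out:
  increments:
    - [[0,0,0],[0,0,1],0.8]
    - [[0,0,0],[0,0,2],0.8]
    - [[0,0,0],[0,0,2],0.8]
    - [[0,0,0],[0,0,2],0.8]

```text
time_s: 11.15
ee_pos: [530.2, 157.2, 397.2]
ee_rot: [-90.1, -0.0, -87.5]
force: [-5.2, -0.1, 1.9]
gripper_width: 29.9
```

Request:
carry_out:
  increments:
    - [[0,0,0],[0,0,1],0.8]
    - [[0,0,0],[0,0,2],0.8]
    - [[0,0,0],[0,0,2],0.8]
    - [[0,0,0],[0,0,2],0.8]
    - [[0,0,0],[0,0,2],0.8]

```text
time_s: 11.57
ee_pos: [531.8, 157.3, 397.1]
ee_rot: [-90.2, -0.0, -87.5]
force: [-7.2, 0.1, 3.3]
gripper_width: 30.0
```

Request:
carry_out:
  increments:
    - [[0,0,0],[0,0,0],0.8]
    - [[0,0,0],[0,0,0],0.8]

```text
time_s: 11.73
ee_pos: [531.8, 157.3, 397.1]
ee_rot: [-90.2, -0.0, -87.5]
force: [-7.5, -0.7, 2.6]
gripper_width: 29.6
```

Request:
carry_out:
  increments:
    - [[0,0,0],[0,0,0.6],0.8]
    - [[0,0,0],[0,0,0.6],0.8]
    - [[0,0,0],[0,0,0.6],0.8]
    - [[0,0,0],[0,0,0.6],0.8]
    - [[0,0,0],[0,0,0.6],0.8]
    - [[0,0,0],[0,0,0.6],0.8]
    - [[0,0,0],[0,0,0.6],0.8]
    - [[0,0,0],[0,0,0.6],0.8]

```text
time_s: 12.4
ee_pos: [532.2, 157.3, 397.1]
ee_rot: [-90.3, -0.0, -87.5]
force: [-8.1, -0.8, 4.2]
gripper_width: 29.9
```

Request:
carry_out:
  increments:
    - [[0,0,0],[0,0,-1],0.8]
    - [[0,0,0],[0,0,-2],0.8]
    - [[0,0,0],[0,0,-3],0.8]
    - [[0,0,0],[0,0,-4],0.8]
    - [[0,0,0],[0,0,-5],0.8]
    - [[0,0,0],[0,0,-6],0.8]
    - [[0,0,0],[0,0,-7],0.8]
    - [[0,0,0],[0,0,-8],0.8]
    - [[0,0,0],[0,0,-9],0.8]
    - [[0,0,0],[0,0,-9],0.8]

```text
time_s: 13.23
ee_pos: [524.6, 157.0, 397.4]
ee_rot: [-89.9, 0.0, -87.5]
force: [-0.3, -0.3, -0.4]
gripper_width: 29.9
```

```bash
python3 - <<'E'
from h import *
np.set_printoptions(precision=1,suppress=True)
delta([0,0,0],-87.5)
f=grab('wrist')
C=cloud(f); T=(C-np.array(f['st']['ee_pos']))@Rrpy(f['st']['ee_rot'])
r=T[60:330,200:440].reshape(-1,3); h=r[(r[:,1]>200)&(r[:,1]<215)&(abs(r[:,0])<35)]; print(np.histogram(h[:,2],bins=np.arange(-10,90,2)))
g=T[200:330,270:370].reshape(-1,3); g=g[(abs(g[:,0])<14)&(g[:,1]>150)&(g[:,1]<200)&(abs(g[:,2])<14)]; print('gauge face y,z',[(lo,np.median(g[(g[:,1]>lo)&(g[:,1]<lo+10),2])) for lo in range(150,200,10)])
cv2.imwrite('pics/w4.png',f['frame'][100:400,160:480])
E
```

```text
at [524.6 157.  397.4] [-89.9   0.  -87.5] t 13.23 F [-0.3 -0.3 -0.4] w 29.9
turn [-0.  0. -0.] shift [ 133.9  396.6 -531.6]
(array([  0,   0,   0,   0,   0,   0,   0,   0, 342, 237, 347, 451, 480,
       490, 501, 484, 508, 509, 512, 508, 404, 177, 258, 610,   0,   0,
         0,   0,   0,   0,   0,   0,   0,   0,   0,   0,   0,   0,   5,
        42,  49,  35,   0,   0,   0,   0,   0,   0,   0]), array([-10,  -8,  -6,  -4,  -2,   0,   2,   4,   6,   8,  10,  12,  14,
        16,  18,  20,  22,  24,  26,  28,  30,  32,  34,  36,  38,  40,
        42,  44,  46,  48,  50,  52,  54,  56,  58,  60,  62,  64,  66,
        68,  70,  72,  74,  76,  78,  80,  82,  84,  86,  88]))
gauge face y,z [(150, np.float64(6.794494966034717)), (160, np.float64(6.965918377483197)), (170, np.float64(6.922411927474502)), (180, np.float64(6.904030023701953)), (190, np.float64(6.886030432334276))]
```

View pics/w4.png

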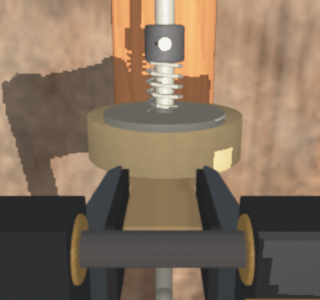

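Request:
carry_out:
  increments:
    - [[0,0,0],[0,0,-0.5],0.8]
    - [[0,0,0],[0,0.5,-1],0.8]
    - [[0,0,0],[0,1,-1],0.8]
    - [[0,0,0],[0,1.4,-1],0.8]
    - [[0,0,0],[0,1.4,-1],0.8]
    - [[0,0,0],[0,1.4,-1],0.8]

```text
time_s: 13.78
ee_pos: [523.4, 156.9, 395.8]
ee_rot: [-90.0, -0.0, -87.5]
force: [0.3, -0.6, -1.1]
gripper_width: 29.8
```

Request:
carry_out:
  increments:
    - [[0,0,0],[0,0,0],0.62]
    - [[0,0,0],[0,0,0],0.58]
    - [[0,0,0],[0,0,0],0.52]
    - [[0,0,0],[0,0,0],0.45]
    - [[0,0,0],[0,0,0],0.4]
    - [[0,0,0],[0,0,0],0.35]
    - [[0,0,0],[0,0,0],0.3]
    - [[0,0,0],[0,0,0],0.3]
    - [[0,0,0],[0,0,0],0.3]

```text
time_s: 14.53
ee_pos: [523.4, 156.9, 395.8]
ee_rot: [-90.0, -0.0, -87.5]
force: [0.4, 0.1, 0.4]
gripper_width: 64.0
```

Released. I lift straight up slowly and check.

Request:
carry_out:
  increments:
    - [[0,0,0],[0,-3,0],0.3]
    - [[0,0,0],[0,-9,0],0.3]
    - [[0,0,0],[0,-18,0],0.3]
    - [[0,0,0],[0,-30,0],0.3]
    - [[0,0,0],[0,-45,0],0.3]
    - [[0,0,0],[0,-60,0],0.3]
    - [[0,0,0],[0,-75,0],0.3]
    - [[0,0,0],[0,-88,0],0.3]
    - [[0,0,0],[0,-97,0],0.3]
    - [[0,0,0],[0,-100,0],0.3]

```text
time_s: 15.37
ee_pos: [523.4, 157.0, 498.2]
ee_rot: [-89.8, 0.0, -87.5]
force: [0.3, 0.5, 0.0]
gripper_width: 63.7
```

```bash
python3 - <<'E'
from h import *
delta([0,0,0],-87.5)
s=grab('side'); f=grab('wrist')
a=cv2.resize(s['frame'][195:295,235:345],None,fx=3.6,fy=3.6,interpolation=cv2.INTER_CUBIC); b=cv2.resize(f['frame'],(396,360))
cv2.imwrite('pics/m5.png',np.hstack([a,b]))
E
```

```text
at [523.4 157.  498.2] [-8.978e+01  5.000e-02 -8.749e+01] t 15.37 F [0.3 0.5 0. ] w 63.7
turn [-0.0039  0.0002 -0.0008] shift [ 134.3  496.1 -531.7]
```

View pics/m5.png

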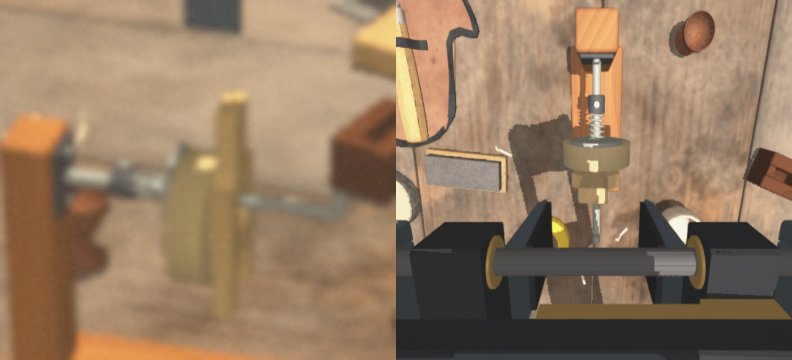

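The gauge hangs upright on the rod against the tape's front face, well behind the lip, and the gripper is clear. I let it settle, measure the gap and hand in.

Request:
carry_out:
  increments:
    - [[0,0,0],[0,0,0],0.3]
    - [[0,0,0],[0,0,0],0.3]
    - [[0,0,0],[0,0,0],0.3]
    - [[0,0,0],[0,0,0],0.3]
    - [[0,0,0],[0,0,0],0.3]
    - [[0,0,0],[0,0,0],0.3]

```text
time_s: 15.97
ee_pos: [523.4, 156.9, 495.6]
ee_rot: [-90.0, -0.0, -87.5]
force: [-0.7, 0.4, -0.5]
gripper_width: 64.0
```

```bash
python3 - <<'E'
from h import *
t=grab('top'); P=cloud(t); m=P[165:285,225:285].reshape(-1,3); 
g=m[(m[:,2]>215)&(m[:,2]<250)]; print('gauge top',len(g),g.min(0).round(1),g.max(0).round(1))
h=m[(m[:,2]>185)&(m[:,2]<203)&(m[:,0]<620)]; print('tape x',np.percentile(h[:,0],[2,50,98]).round(1))
print(env.state()['force'].round(1)); env.job_done()
E
```

```text
gauge top 15 [514.3 163.6 218.2] [527.9 172.5 243.3]
tape x [514.3 515.9 534.8]
[-0.5  0.7 -0.2]
the job is handed in; nothing more can be done
```

The gauge now hangs on the hook in front of the tape, and I handed the job in about 16 s into the 72 s limit.

- **Moves:** I lifted the gauge by its tab and passed its hole over the lip without feeling any contact. With it I slid the tape back to the spring stop.
- **Press:** I pressed for about a second, measuring 7.2 N rising to 8.1 N. Then I eased back until the force read about 0 N, lowered the gauge onto the rod, opened the fingers and lifted clear.
- **Last look:** The side and wrist pictures after the release show the gauge upright against the tape's front face, well behind the lip. The gripper was clear of everything.
- **Final numbers:** While I still held the gauge, the wrist depth put it within about 2 mm of the tape. After release, the top camera placed the gauge's upper part at x 514–528. The arm hid part of that view (only 15 points), so it confirms the place only roughly, and the tape figures from it mixed in points of the gauge and could not be used.

No check failed, and the moves never went near the other things on the bench.

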